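Close a row of flip-lid vials with one stroke of a fingertip

TASK

Five sample vials stand in a row in the rack with their flip lids ajar: run a fingertip lightly along the row, from the end where the lids' hinges lead towards the end where their tabs point, so that each lid is pressed fully shut in turn, first to last. Grasp and lift nothing, do not press hard, leave the rack where it stands and do not disturb the other vials, bottles and things on the bench.

Things in the scene. Friction and masses are not known exactly. Their poses are not given: they have to be found in the camera images.
- rack: Loose grey plastic rack, weighted, about 1.5 kg, 196 (x) x 100 (y) x 42 mm high, flat on the bench, turned any way about the vertical. Origin: centre of its underside, z up. Five flip-lid vials, 22 mm wide, rims 56 mm above the bench, stand along its x axis at y = -22 mm, centres at x = -72, -36, 0, 36, 72 mm (lids 1 to 5). A second row of 24 mm openings at y = +26 mm holds two screw-cap vials.
- row_start (a point): Point on the rack over the hinge line of the first lid, level with the upper face of a shut lid (60 mm above the bench); rack x = -85.5, y = -22 mm. Each hinge line is parallel to the rack's y, 13.5 mm on the -x side of its vial's centre and 58 mm above the bench. The hinges lead when going towards row_end (rack +x): a fingertip gliding that way rides up each lid and folds it down.
- row_end (a point): Point on the rack where the tab of the fifth lid ends when shut, level with its upper face (60 mm above the bench); rack x = +88.5, y = -22 mm.
- lid1 (a joint): Opening angle of the first lid (white disc 25 mm across, 4 mm thick, with a thumb tab ending 30 mm past the hinge; the next hinge is 6 mm further): 0 = fully shut and level, positive = tab raised; starts 0.4 to 0.65 rad open. It stays where it is left: light hinge friction, about 0.3 N at the tab, no spring or snap; firm stop at 0.
- lid1_tab (a point): Middle of the upper face of the thumb tab of the first lid, 27 mm from its hinge line; moves with the lid (60 mm above the bench when shut).
- lid2 (a joint): Opening angle of the second lid (white disc 25 mm across, 4 mm thick, with a thumb tab ending 30 mm past the hinge; the next hinge is 6 mm further): 0 = fully shut and level, positive = tab raised; starts 0.4 to 0.65 rad open. It stays where it is left: light hinge friction, about 0.3 N at the tab, no spring or snap; firm stop at 0.
- lid2_tab (a point): Middle of the upper face of the thumb tab of the second lid, 27 mm from its hinge line; moves with the lid (60 mm above the bench when shut).
- lid3 (a joint): Opening angle of the third lid (white disc 25 mm across, 4 mm thick, with a thumb tab ending 30 mm past the hinge; the next hinge is 6 mm further): 0 = fully shut and level, positive = tab raised; starts 0.4 to 0.65 rad open. It stays where it is left: light hinge friction, about 0.3 N at the tab, no spring or snap; firm stop at 0.
- lid3_tab (a point): Middle of the upper face of the thumb tab of the third lid, 27 mm from its hinge line; moves with the lid (60 mm above the bench when shut).
- lid4 (a joint): Opening angle of the fourth lid (white disc 25 mm across, 4 mm thick, with a thumb tab ending 30 mm past the hinge; the next hinge is 6 mm further): 0 = fully shut and level, positive = tab raised; starts 0.4 to 0.65 rad open. It stays where it is left: light hinge friction, about 0.3 N at the tab, no spring or snap; firm stop at 0.
- lid4_tab (a point): Middle of the upper face of the thumb tab of the fourth lid, 27 mm from its hinge line; moves with the lid (60 mm above the bench when shut).
- lid5 (a joint): Opening angle of the fifth lid (white disc 25 mm across, 4 mm thick, with a thumb tab ending 30 mm past the hinge; the next hinge is 6 mm further): 0 = fully shut and level, positive = tab raised; starts 0.4 to 0.65 rad open. It stays where it is left: light hinge friction, about 0.3 N at the tab, no spring or snap; firm stop at 0.
- lid5_tab (a point): Middle of the upper face of the thumb tab of the fifth lid, 27 mm from its hinge line; moves with the lid (60 mm above the bench when shut).
- vial_a: Loose closed screw-cap vial, 21 mm diameter, 64 mm tall, standing in an opening of the rack's second row (rack x = -36, y = +26 mm); its top is 70 mm above the bench. Origin: centre of its underside. Bystander.
- vial_b: The like vial in the opening at rack x = +36, y = +26 mm. Bystander.
- jar: Loose small glass jar with screw cap, 50 mm diameter, 85 mm tall, origin at the centre of its underside. Bystander.
- media: Loose clear bottle, 70 mm diameter, 170 mm tall, origin at the centre of its underside. Bystander.
- tipbox: Loose pipette-tip box, 85 x 120 x 75 mm high, origin at the centre of its underside. Bystander.
- beaker: Loose glass beaker, 70 mm diameter, 90 mm tall, origin at the centre of its underside. Bystander.
- marker: Loose marker pen lying on the bench, 135 mm long, 17 mm thick, origin under its middle. Bystander.

How it is judged:
By the outcome, as a careful person would: the job done as asked, in the order asked, and still so for the second after the job is handed in, with the robot touching nothing.
It also fails if it takes over 48 s, if anything falls off the work surface, if the arm or the gripper's body presses on something with over 40 N, if the wrist force passes 120 N, or if a joint passes its speed limit or range.

ROBOT

A 7-joint arm with a two-finger parallel gripper is mounted at the origin on the work surface. World frame = base frame: x ahead of the robot, y to its left, z up, the work surface at z = 0. Lengths are in mm, angles in rad, forces in N, time in s.
With the tool pointing down it reaches from about 400 to 875 mm from the base axis. Payload 4.4 kg.
Tool frame: the origin (TCP) lies at the very end of the fingers, on their centre line; the grasp point (between the pads) lies 19 mm behind it; z points along the fingers, y is the line along which they close (so a half turn about z gives the same grasp; the last joint's range is limited). The gripper opens to 85 mm and grips with 20 to 120 N. Pads are 22 mm wide; open, the fingers measure 114 mm over their backs; the gripper's body (76 mm by 85 mm) begins 54 mm behind the grasp point. The pads swing forward as they close: fully open they stand 13 mm farther back than shut.
Start: joints at [-1.334, 0.628, 0.038, 1.517, -0.027, 0.996, -0.02], TCP at [193.802, 620.45, 231.313] pointing down, gripper open.
Joint ranges: [-3.06, 3.06], [-0.37, 2.12], [-1.25, 1.32], [0.18, 2.47], [-1.1, 4.24], [0.23, 1.98], [-2.94, 2.94]. Speed limits (rad/s): [2.57, 2.57, 3.14, 3.14, 3.14, 3.14, 3.14].

INTERFACE

Orientations are given as [roll, pitch, yaw] about the fixed x, y, z axes, in that order (R = Rz(yaw) Ry(pitch) Rx(roll)).
In Python, from cell import ctrl gives the robot as it stands.
- The arm moves only by the tool step_arm, never from a script. Its argument "series" is a list that holds one entry, the list of rows, each a list of 7 numbers: the turn, a rotation vector about the tool's x, y, z as a fraction of full scale, then the shift along the tool's x, y, z as a fraction of full scale, then the closure, from 0 (fully open) to 1 (shut). In form: [[[ax, ay, az, tx, ty, tz, gripper], ...]]. A call has 1 to 12 rows; each row shifts and turns the commanded pose from where the row before left it, along the tool's axes as they then stand; what a row does not reach is not made up. Full scale, the value 1, is 150 mm for a shift and 45 degrees for a turn. A row lasts 1/10 s, in which the tool goes at most 50 mm and 8.59 degrees, less where a joint would pass 70% of its speed; a pose out of reach is approached as far as the arm can. A call with a number of a shift or a turn outside -1 to 1 is refused whole. A call with a gripper value outside its range is refused whole. The fingers move at their own pace and stop on an object; the grip force is fixed at half the most. Time passes only in rows, so rows that do not move let the fingers close. It gives the time, the measured TCP pose, the force, the opening and the grip force at its end, in the units of the state.
- ctrl.read_state(): the state, without advancing time (a new reading comes with each control period).
- ctrl.get_image(name): name is "side" or "top" or "wrist"; returns a dict with "img" (480x640x3 uint8, red, green, blue), "fx", "fy", "cx", "cy" (pixels), "R" (3x3) and "t" (3): a world point X has camera coordinates R X + t. Camera axes: x right, y down, z forward; pixel columns grow to the right and rows downward; lengths in mm; the calibration is good to about 2 mm. A picture is of the moment at which its call begins. There is no depth.
- ctrl.finish_job(): hands the job in; it is judged then, once.
Trained networks look in a picture, given as the dict that the camera call returned (one of the last four; its "shot" number tells which), for a name from the list of things; names that differ only in an ending like _2 or _b are one class to them, and where a whole thing is asked for, a point or a joint stands for the part that bears it (a point fixed in the world has none). Each returns a list of dicts, best first, with "score" (0 to 1); they miss things now and then, are a little off and sometimes report something else, mostly with a low value. They report only what shows in the picture. A call takes as long as a camera call.
- ctrl.recognise(picture, thing): "centre" ([column, row] in pixels, amid what is visible of it).
The state is a dict: "clock": time; "qpos": joint angles; "qd": joint speeds; "tau": joint torques, N m; "eef_pos": TCP position; "tool_rot": TCP orientation; "force": force on the tool from outside, world axes, zero at the start; "torque": the same for the moment, N m; "width": finger opening in mm; "gripper_force": force on a finger pad.
Only numpy, scipy, OpenCV 4.12 (cv2) and the standard library are available. Lean on these libraries where they do the work, as an engineer would, in place of code of your own. Each camera call takes 0.05 s, during which the arm holds its last target. There are 200 camera calls.

## Working session

There is one attempt and no reset: what is moved stays moved. The work goes in short steps, Python scripts to look and compute and a tool call to move; the robot and the scene stay as the last step left them, time stands still between calls to the robot, and variables do not carry over. Pictures are saved under pics/ and viewed, at most 10 in all, crops included, and the job is handed in when it is done.

Besides the shell and the picture viewer there is one more tool, called by a JSON object that holds its "api" and its "payload", one argument or row to a line. step_arm: Moves the arm, as the interface text tells. Shift numbers are shares of 150 mm and turn numbers shares of 45 degrees, none past 1 either way. Its arguments: {"type":"object","properties":{"series":{"type":"array","items":{"type":"array","items":{"type":"array","items":{"type":"number","minimum":-1,"maximum":1}}}}},"required":["series"]}

```bash
mkdir -p pics; ls
python3 - <<'E'
from cell import ctrl
import cv2
s=ctrl.read_state(); print({k:s[k] for k in("clock","eef_pos","tool_rot","force","width")})
for n in("top","side"):
    p=ctrl.get_image(n); cv2.imwrite(f"pics/{n}0.png",p["img"][:,:,::-1])
    print(n,p["fx"],p["fy"],p["cx"],p["cy"],p["R"],p["t"])
    for t in("rack","vial_a","lid1","lid1_tab","marker","media","jar","tipbox","beaker"):
        print(t,[(r["centre"],round(r["score"],2)) for r in ctrl.recognise(p,t)])
E
```

```text
pics
{'clock': 0.0, 'eef_pos': array([193.56864511, 619.82908539, 230.36333393]), 'tool_rot': array([-3.13963117e+00, -5.14544204e-06,  2.83882394e+00]), 'force': array([-0.29972021, -0.28292416, -0.08448948]), 'width': 85.44205839493634}
top 508.4804725522169 508.4804725522169 321.5699437016382 239.00473964887422 [[ 1.12594386e-03 -9.99999354e-01  1.52668290e-04]
 [-9.97943782e-01 -1.13341319e-03 -6.40852832e-02]
 [ 6.40854149e-02 -8.01979395e-05 -9.97944414e-01]] [  31.30213348  515.67657557 1318.51987224]
rack [([312.5, 213.6], 0.62), ([296.9, 233.4], 0.24)]
vial_a [([297.4, 209.9], 0.38), ([313.7, 215.9], 0.24)]
lid1 [([333.1, 207.0], 0.56), ([337.9, 197.4], 0.53), ([297.3, 236.5], 0.52), ([318.0, 216.2], 0.49)]
lid1_tab []
marker [([181.2, 299.9], 0.87)]
media [([160.1, 201.9], 0.95)]
jar [([210.3, 238.8], 0.91)]
tipbox [([464.0, 241.1], 0.67), ([316.7, 216.1], 0.32)]
beaker [([436.1, 165.8], 0.63), ([313.0, 213.4], 0.54)]
side 476.97974779251774 476.97974779251774 330.321773587876 231.43594230211767 [[-0.99985025 -0.01099271 -0.01336538]
 [ 0.00308634  0.64667425 -0.76276004]
 [ 0.01702785 -0.76268707 -0.64654349]] [ 525.58953426   15.79537909 1091.17713944]
rack [([308.5, 247.0], 0.82)]
vial_a [([281.9, 234.4], 0.65), ([299.1, 253.0], 0.55)]
lid1 [([317.1, 234.4], 0.66), ([308.8, 228.6], 0.66), ([328.1, 246.7], 0.65), ([297.8, 221.9], 0.57), ([289.3, 212.3], 0.55)]
lid1_tab [([325.7, 244.4], 0.68), ([317.1, 234.9], 0.38)]
marker [([431.8, 397.0], 0.97)]
media [([270.5, 402.5], 0.62)]
jar [([336.2, 337.9], 0.7), ([265.1, 161.9], 0.43)]
tipbox [([333.5, 150.1], 0.61)]
beaker [([265.5, 159.4], 0.76), ([300.6, 253.1], 0.71), ([271.3, 401.0], 0.44)]
```

Run:
```python
import cv2,numpy as np
a=cv2.imread("pics/top0.png");b=cv2.imread("pics/side0.png")
o=np.hstack([cv2.resize(a[155:275,245:385],None,fx=2.85,fy=2.85,interpolation=2),cv2.resize(b[190:310,240:380],None,fx=2.85,fy=2.85,interpolation=2)])
o2=np.hstack([cv2.resize(a,(399,300)),cv2.resize(b,(399,300))])
o=cv2.resize(o,(798,342))[:300]
w=cv2.resize(np.hstack([a[155:275,245:385],b[190:310,240:380]]),(798,342),interpolation=2)
cv2.imwrite("pics/c1.png",np.vstack([w[:300*1],o2]) if 0 else np.vstack([w,o2])[:600])
```

```text
(no output)
```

View pics/c1.png

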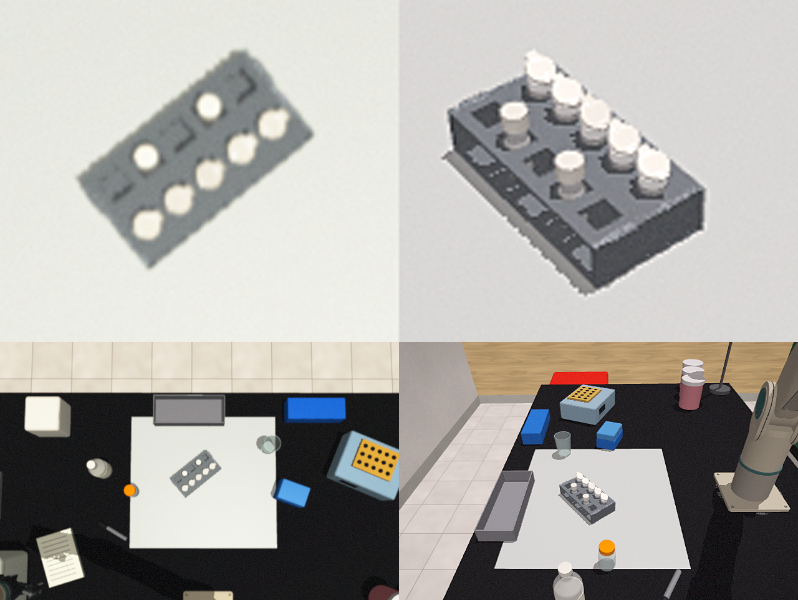

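The top view (crop is 5.7x, offset 245,155) shows the grey rack with the lid row on its lower-right side. Lid centres run from about (147,224) to (272,124) in the crop, and the tabs point up-right. The two screw caps are at (146,156) and (208,106). Rack +x therefore points up-right.

```bash
cat > h.py <<'E'
from cell import ctrl
import numpy as np, cv2
from scipy.optimize import least_squares
from scipy.spatial.transform import Rotation as Ro
def proj(p,X):
    c=np.asarray(X)@np.array(p["R"]).T+p["t"]; return np.c_[p["fx"]*c[:,0]/c[:,2]+p["cx"],p["fy"]*c[:,1]/c[:,2]+p["cy"]]
def world(q,P):
    P=np.asarray(P,float); c,s=np.cos(q[2]),np.sin(q[2])
    return np.c_[q[0]+c*P[:,0]-s*P[:,1],q[1]+s*P[:,0]+c*P[:,1],P[:,2]]
def fit(obs,q0):
    return least_squares(lambda q:np.concatenate([(proj(p,world(q,P))-u).ravel() for p,P,u in obs]),q0,x_scale=[100,100,1],loss="soft_l1")
def rel(pos,yaw):   # turn (deg about tool z) and shift (tool axes) to a down-pointing pose
    s=ctrl.read_state(); R=Ro.from_euler("xyz",s["tool_rot"]); T=Ro.from_euler("xyz",[np.pi,0,yaw])
    print("t",round(s["clock"],2),"pos",s["eef_pos"].round(1),"F",s["force"].round(2),"turn/45",(np.degrees((R.inv()*T).as_rotvec())/45).round(3),
      "shift/150 now-axes",(R.inv().apply(np.array(pos)-s["eef_pos"])/150).round(3),"final-axes",(T.inv().apply(np.array(pos)-s["eef_pos"])/150).round(3))
E
python3 - <<'E'
from h import *
tp,sp=ctrl.get_image("top"),ctrl.get_image("side")
C=[(98,50,42),(-98,50,42),(-98,-50,42),(98,-50,42)];V=[(-36,26,70),(36,26,70)]
ut=np.array([(240,50),(80,178),(150,268),(313,133),(146,156),(208,106)])/5.7+[245,155]
# side view: far/near corners ; caps
us=np.array([(448,110),(590,245),(704,190)])
us=(us-[399,0])/[2.85,2.85]+[240,190]
q=fit([(tp,C+V,ut)],[570,20,-.7]);print(q.x,q.fun.round(1))
print(proj(sp,world(q.x,C+V)).round(1), us.round(1))
np.save("q.npy",q.x)
S,E=world(q.x,[(-105,-22,150),(88.5,-22,60)]);print(S,E)
rel(S,q.x[2]+np.pi)
E
```

```text
[655.42003461 130.84650276  -0.94061347] [ 15.7 -16.5 -17.5   4.9  -7.3  20.2  25.5  -0.4  -5.5   0.3   6.7  -7.4]
[[222.6 249.6]
 [268.5 306.6]
 [312.9 283.5]
 [263.7 231.5]
 [261.9 271.6]
 [244.5 251.3]] [[257.2 228.6]
 [307.  276. ]
 [347.  256.7]]
[575.77008721 202.71364324 150.        ] [689.79818603  46.38116842  60.        ]
t 1.1 pos [193.8 620.5 231.3] F [-0.43  0.01 -0.3 ] turn/45 [ 0.    -0.     0.812] shift/150 now-axes [-3.261 -1.899  0.542] final-axes [-3.751  0.416  0.542]
```

Run:
```python
from h import *
tp,sp=ctrl.get_image("top"),ctrl.get_image("side")
C=[(98,50,42),(-98,50,42),(-98,-50,42),(98,-50,42)];V=[(-36,26,70),(36,26,70)]
ut=np.array([(240,50),(80,178),(150,268),(313,133),(146,156),(208,106)])/2.85+[245,155]
us=(np.array([(448,110),(590,245),(704,190),(570,160),(514,110)])-[399,0])/2.85+[240,190]
q=fit([(tp,C+V,ut)],[570,20,-.7]);print(q.x,q.fun.round(1))
print(proj(sp,world(q.x,C+V)).round(1), us.round(1))
np.save("q.npy",q.x)
S,E=world(q.x,[(-105,-22,150),(88.5,-22,60)]);print(S,E)
rel(S,q.x[2]+np.pi)
```

```text
[588.5535545   52.01028336  -0.88232668] [ 1.6 -0.9 -0.9  1.8 -1.   0.2  0.5 -0.5 -0.1  0.2  0.2 -0.2]
[[257.  227.5]
 [309.5 275.8]
 [347.7 254. ]
 [293.4 210. ]
 [300.2 244.3]
 [280.5 227.1]] [[257.2 228.6]
 [307.  276. ]
 [347.  256.7]
 [300.  246.1]
 [280.4 228.6]]
[504.8523348  119.11546811 150.        ] [627.79375107 -30.30895481  60.        ]
t 1.2 pos [193.8 620.5 231.3] F [-0.68  0.16  0.3 ] turn/45 [ 0.    -0.     0.738] shift/150 now-axes [-2.976 -2.572  0.542] final-axes [-3.899 -0.522  0.542]
```

{"api": "step_arm", "payload": {
  "series": [
    [[0, 0, 0.185, 0, 0, 0, 1], [0, 0, 0.185, 0, 0, 0, 1], [0, 0, 0.185, 0, 0, 0, 1], [0, 0, 0.185, 0, 0, 0, 1], [0, 0, 0, -0.3, -0.04, 0, 1], [0, 0, 0, -0.3, -0.04, 0, 1], [0, 0, 0, -0.3, -0.04, 0, 1], [0, 0, 0, -0.3, -0.04, 0, 1], [0, 0, 0, -0.3, -0.04, 0, 1], [0, 0, 0, -0.3, -0.04, 0, 1], [0, 0, 0, -0.3, -0.04, 0, 1], [0, 0, 0, -0.3, -0.04, 0, 1]]
  ]
}}

```text
clock: 2.4
eef_pos: [385.8, 310.2, 231.6]
tool_rot: [3.141, -0.0, 2.258]
force: [0.9, 0.1, -1.0]
width: 0.1
gripper_force: 0.0
```

{"api": "step_arm", "payload": {
  "series": [
    [[0, 0, 0, -0.3, -0.04, 0, 1], [0, 0, 0, -0.3, -0.04, 0, 1], [0, 0, 0, -0.25, -0.04, 0, 1], [0, 0, 0, -0.2, -0.04, 0.05, 1], [0, 0, 0, -0.1, -0.04, 0.05, 1], [0, 0, 0, 0, 0, 0, 1], [0, 0, 0, 0, 0, 0, 1]]
  ]
}}

```text
clock: 3.1
eef_pos: [471.0, 159.8, 216.4]
tool_rot: [3.141, -0.001, 2.257]
force: [-0.3, -0.2, -0.2]
width: -0.1
gripper_force: 0.0
```

Run:
```python
from h import *
q=np.load("q.npy"); S=world(q,[(-105,-22,150)])[0]
rel(S,q[2]+np.pi)
p=ctrl.get_image("wrist"); cv2.imwrite("pics/w1.png",p["img"][:,:,::-1])
print(proj(p,world(q,[(98,50,42),(-98,50,42),(-98,-50,42),(98,-50,42),(-36,26,70),(36,26,70),(-85.5,-22,60)])).round(0).tolist())
for t in ("vial_a","lid1"): print(t,[(r["centre"],round(r["score"],2)) for r in ctrl.recognise(p,t)])
```

```text
t 3.1 pos [471.  159.8 216.4] F [-0.29 -0.19 -0.15] turn/45 [ 0.    -0.001 -0.003] shift/150 now-axes [-0.353  0.003  0.442] final-axes [-0.353  0.002  0.443]
[[395.0, 466.0], [408.0, 283.0], [287.0, 283.0], [292.0, 466.0], [380.0, 367.0], [376.0, 438.0], [321.0, 306.0]]
vial_a [([381.9, 355.7], 0.85)]
lid1 [([319.4, 437.5], 0.85), ([317.9, 465.8], 0.74)]
```

View pics/w1.png

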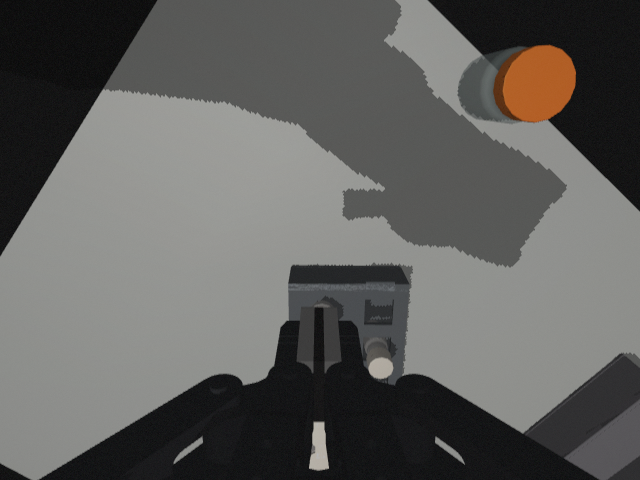

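The wrist view confirms the fit: rack corners at (289,284) and (409,284) and cap at (380,367), all within 2 px of prediction. Next I descend just behind the first hinge.

{"api": "step_arm", "payload": {
  "series": [
    [[0, 0, 0, -0.176, 0, 0.15, 1], [0, 0, 0, -0.177, 0, 0.15, 1], [0, 0, 0, 0, 0, 0.25, 1], [0, 0, 0, 0, 0, 0.25, 1], [0, 0, 0, 0, 0, 0.15, 1], [0, 0, 0, 0, 0, 0.08, 1], [0, 0, 0, 0, 0, 0, 1], [0, 0, 0, 0, 0, 0, 1], [0, 0, 0, 0, 0, 0, 1]]
  ]
}}

```text
clock: 4.15
eef_pos: [505.7, 118.8, 63.1]
tool_rot: [3.139, 0.001, 2.258]
force: [0.3, 0.9, 0.5]
width: -0.3
gripper_force: 0.0
```

Run:
```python
from h import *
q=np.load("q.npy"); rel(world(q,[(-105,-22,60)])[0],q[2]+np.pi); rel(world(q,[(92,-22,60)])[0],q[2]+np.pi)
p=ctrl.get_image("wrist"); a=p["img"][:,:,::-1]
s=ctrl.get_image("side"); b=s["img"][:,:,::-1]
cv2.imwrite("pics/w2.png",np.hstack([cv2.resize(a[240:480,160:480],(400,300)),cv2.resize(b[190:310,235:395],(400,300),interpolation=2)]))
```

```text
t 4.15 pos [505.7 118.8  63.1] F [0.26 0.89 0.5 ] turn/45 [ 0.003  0.001 -0.002] shift/150 now-axes [ 0.005 -0.003  0.021] final-axes [ 0.005 -0.003  0.021]
t 4.15 pos [505.7 118.8  63.1] F [0.26 0.89 0.5 ] turn/45 [ 0.003  0.001 -0.002] shift/150 now-axes [-1.308 -0.002  0.022] final-axes [-1.308 -0.003  0.021]
```

View pics/w2.png

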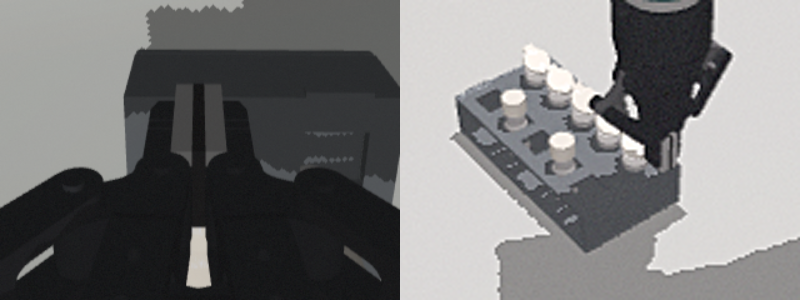

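The tip is in line behind lid 1 at z of about 63, touching nothing. I'll glide over lid 1 and read the force.

{"api": "step_arm", "payload": {
  "series": [
    [[0, 0, 0, 0, 0, 0.02, 1], [0, 0, 0, 0, 0, 0, 1], [0, 0, 0, -0.03, 0, 0, 1], [0, 0, 0, -0.03, 0, 0, 1], [0, 0, 0, -0.03, 0, 0, 1], [0, 0, 0, -0.03, 0, 0, 1], [0, 0, 0, -0.03, 0, 0, 1], [0, 0, 0, -0.03, 0, 0, 1]]
  ]
}}

```text
clock: 5.05
eef_pos: [515.1, 103.0, 58.4]
tool_rot: [-3.135, -0.013, 2.263]
force: [-12.9, 13.2, 11.3]
width: -0.2
gripper_force: 10.3
```

{"api": "step_arm", "payload": {
  "series": [
    [[0, 0, 0, -0.03, 0, 0, 1], [0, 0, 0, -0.03, 0, 0, 1], [0, 0, 0, 0, 0, 0, 1], [0, 0, 0, 0, 0, 0, 1]]
  ]
}}

```text
clock: 5.45
eef_pos: [520.6, 95.1, 58.4]
tool_rot: [-3.134, -0.013, 2.262]
force: [-12.8, 9.6, 10.1]
width: 0.1
gripper_force: 9.3
```

Run:
```python
from h import *
q=np.load("q.npy"); rel(world(q,[(92,-22,60)])[0],q[2]+np.pi)
s=ctrl.get_image("side"); b=s["img"][:,:,::-1]
t=ctrl.get_image("top")
print(proj(s,world(q,[(-98,-50,42),(98,50,42)])).round(1).tolist())
cv2.imwrite("pics/s3.png",cv2.resize(b[200:290,250:370],(800,600),interpolation=2))
```

```text
t 5.45 pos [520.6  95.1  58.4] F [-12.83   9.63  10.1 ] turn/45 [-0.009 -0.016  0.003] shift/150 now-axes [-1.123  0.018 -0.025] final-axes [-1.123  0.021 -0.011]
[[347.7, 254.0], [257.0, 227.5]]
```

View pics/s3.png

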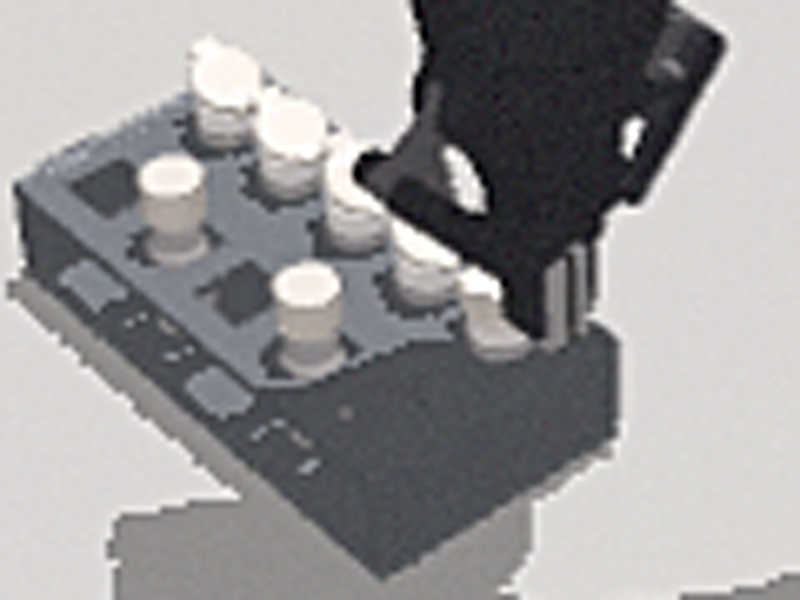

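The tip is catching at the hinge end: about 16 N sideways, and the rack seems to have shifted a few mm. I'll back off and up, then re-measure.

{"api": "step_arm", "payload": {
  "series": [
    [[0, 0, 0, 0.05, 0, -0.01, 1], [0, 0, 0, 0.03, 0, -0.05, 1], [0, 0, 0, 0.05, 0, -0.15, 1], [0, 0, 0, 0.2, 0, -0.2, 1], [0, 0, 0, 0.3, 0, -0.2, 1], [0, 0, 0, 0.3, 0, -0.2, 1], [0, 0, 0, 0, 0, 0, 1], [0, 0, 0, 0, 0, 0, 1]]
  ]
}}

```text
clock: 6.35
eef_pos: [444.2, 193.8, 177.0]
tool_rot: [3.139, 0.001, 2.26]
force: [0.4, -1.0, -0.1]
width: -0.1
gripper_force: 0.0
```

Run:
```python
from h import *
q=np.load("q.npy")
for i in range(3):
    t=ctrl.get_image("top"); st=ctrl.read_state(); print(st["eef_pos"].round(2),st["force"].round(2),st["tool_rot"].round(4))
s=ctrl.get_image("side")
print(proj(t,world(q,[(98,50,42),(-98,50,42),(-98,-50,42),(98,-50,42),(-36,26,70),(36,26,70)])).round(1).tolist())
print([(r["centre"],round(r["score"],2)) for r in ctrl.recognise(t,"lid1")])
a=t["img"][:,:,::-1];b=s["img"][:,:,::-1]
a0=cv2.imread("pics/top0.png")
cv2.imwrite("pics/top1.png",a);cv2.imwrite("pics/side1.png",b)
f=lambda i,y,x:cv2.resize(i[y:y+90,x:x+120],(400,300),interpolation=2)
cv2.imwrite("pics/c4.png",np.vstack([np.hstack([f(a0,165,255),f(a,165,255)]),np.hstack([f(cv2.imread("pics/side0.png"),200,250),f(b,200,250)])]))
```

```text
[444.34 192.45 176.24] [ 1.12 -1.04 -0.25] [3.1402e+00 1.4000e-03 2.2572e+00]
[444.34 191.68 175.75] [ 0.05 -0.14 -0.7 ] [3.1414e+00 1.2000e-03 2.2555e+00]
[444.23 191.34 175.41] [ 0.26  0.17 -0.62] [-3.1410e+00  1.0000e-03  2.2547e+00]
[[330.8, 171.6], [272.2, 219.3], [296.7, 249.2], [355.4, 201.2], [296.1, 210.0], [318.1, 192.0]]
[([335.6, 202.8], 0.64), ([322.1, 214.7], 0.56), ([311.0, 221.2], 0.49), ([303.9, 232.4], 0.41)]
```

View pics/c4.png

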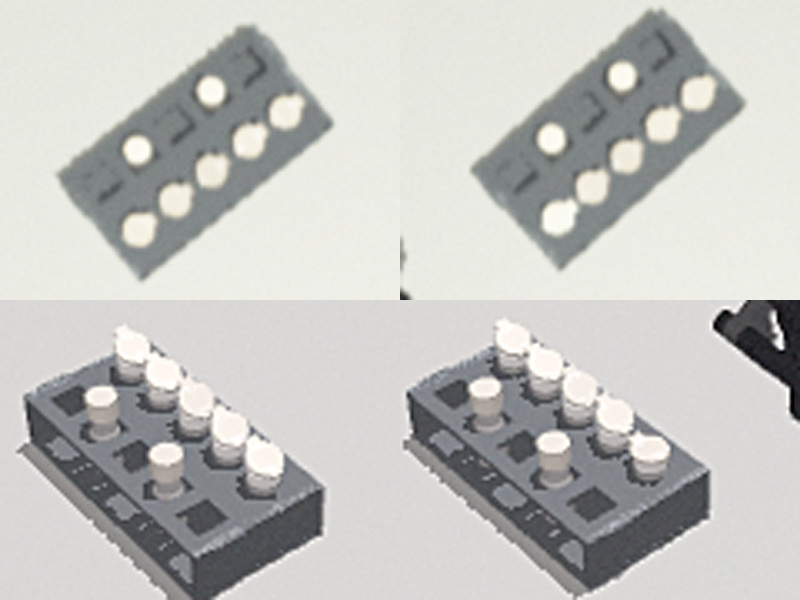

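Lid 1 is now shut, and lids 2–5 are still open. The rack has slid about 1 cm along its +x direction. I'll measure the shift precisely.

```bash
cat >> h.py <<'E'
def moved(name0,name1,q):   # rack pose now, from the change between two top pictures
    a,b=[cv2.GaussianBlur(cv2.imread(n,0),(5,5),0) for n in(name0,name1)]
    p=ctrl.get_image("top"); P=[(98,50,42),(-98,50,42),(-98,-50,42),(98,-50,42)]
    u=proj(p,world(q,P)).astype(np.float32); m=np.zeros_like(a); cv2.fillConvexPoly(m,u.astype(int),255); m=cv2.dilate(m,np.ones((9,9)))
    cc,W=cv2.findTransformECC(a,b,np.eye(2,3,dtype=np.float32),cv2.MOTION_EUCLIDEAN,(3,300,1e-7),m,5)
    r=fit([(p,P,u@W[:,:2].T+W[:,2])],q).x
    d=r-q; c,s=np.cos(q[2]),np.sin(q[2])
    print("ecc",round(cc,4),"pose",r.round(4),"moved in rack axes mm",np.round([c*d[0]+s*d[1],-s*d[0]+c*d[1]],1),"deg",np.degrees(d[2]).round(2)); return r
E
python3 - <<'E'
from h import *
q=np.load("q.npy"); np.save("q0.npy",q)
r=moved("pics/top0.png","pics/top1.png",q); np.save("q.npy",r)
rel(world(r,[(-64,-22,75)])[0],r[2]+np.pi)
E
```

```text
ecc 0.9955 pose [599.3002  41.2213  -0.835 ] moved in rack axes mm [15.2  1.4] deg 2.71
t 6.65 pos [443.9 191.6 175.1] F [ 0.75 -0.86 -0.66] turn/45 [-0.002  0.    -0.066] shift/150 now-axes [-1.013  0.002  0.668] final-axes [-1.012 -0.051  0.668]
```

{"api": "step_arm", "payload": {
  "series": [
    [[0, 0, -0.066, 0, 0, 0, 1], [0, 0, 0, -0.25, -0.013, 0, 1], [0, 0, 0, -0.25, -0.013, 0, 1], [0, 0, 0, -0.25, -0.013, 0.1, 1], [0, 0, 0, -0.25, -0.012, 0.1, 1], [0, 0, 0, 0, 0, 0.2, 1], [0, 0, 0, 0, 0, 0.18, 1], [0, 0, 0, 0, 0, 0.09, 1], [0, 0, 0, 0, 0, 0, 1], [0, 0, 0, 0, 0, 0, 1], [0, 0, 0, 0, 0, 0, 1], [0, 0, 0, 0, 0, 0, 1]]
  ]
}}

```text
clock: 7.85
eef_pos: [539.6, 77.3, 76.5]
tool_rot: [3.14, 0.001, 2.31]
force: [0.5, -0.6, 0.3]
width: 0.1
gripper_force: 0.0
```

Run:
```python
from h import *
q=np.load("q.npy")
s=ctrl.get_image("side");w=ctrl.get_image("side")
rel(world(q,[(-58.5,-22,68)])[0],q[2]+np.pi)
```

```text
t 7.95 pos [539.3  77.3  76.2] F [-0.24 -0.09 -0.13] turn/45 [0.002 0.001 0.004] shift/150 now-axes [-0.057 -0.011  0.055] final-axes [-0.057 -0.011  0.055]
```

{"api": "step_arm", "payload": {
  "series": [
    [[0, 0, 0, -0.057, -0.011, 0.022, 1], [0, 0, 0, 0, 0, 0.022, 1], [0, 0, 0, -0.03, 0, 0, 1], [0, 0, 0, -0.03, 0, 0, 1], [0, 0, 0, -0.03, 0, 0.01, 1], [0, 0, 0, -0.03, 0, 0.013, 1], [0, 0, 0, -0.03, 0, 0.013, 1], [0, 0, 0, -0.02, 0, 0.013, 1], [0, 0, 0, 0, 0, 0.003, 1], [0, 0, 0, 0, 0, 0, 1], [0, 0, 0, 0, 0, 0, 1], [0, 0, 0, 0, 0, 0, 1]]
  ]
}}

```text
clock: 9.15
eef_pos: [560.3, 50.9, 60.9]
tool_rot: [-3.142, -0.0, 2.31]
force: [0.1, -0.1, -0.3]
width: -0.2
gripper_force: 0.0
```

Run:
```python
from h import *
q=np.load("q.npy")
s=ctrl.get_image("side");w=ctrl.get_image("side")
rel(world(q,[(-32.5,-22,60)])[0],q[2]+np.pi)
p=ctrl.get_image("side")["img"][:,:,::-1]
cv2.imwrite("pics/s5.png",cv2.resize(p[200:290,250:370],(600,450),interpolation=2))
```

```text
t 9.25 pos [560.3  50.9  60.9] F [ 0.62 -0.01 -0.56] turn/45 [ 0.    -0.     0.004] shift/150 now-axes [-0.005  0.003  0.006] final-axes [-0.005  0.003  0.006]
```

View pics/s5.png

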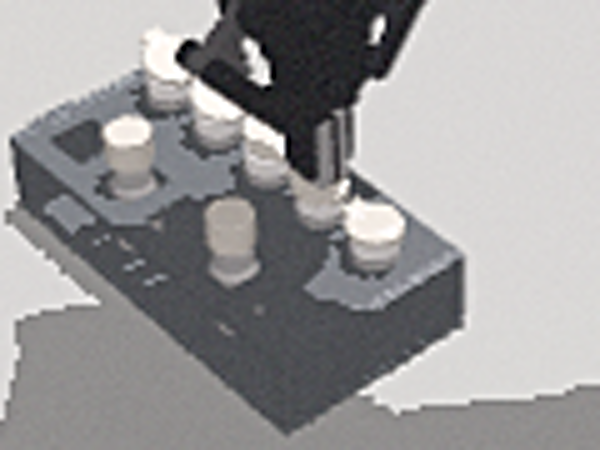

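The tip is on lid 2 with essentially no force. I'll press down in small increments until I feel the stop.

{"api": "step_arm", "payload": {
  "series": [
    [[0, 0, 0, 0, 0, 0.008, 1], [0, 0, 0, 0, 0, 0, 1], [0, 0, 0, 0, 0, 0, 1], [0, 0, 0, 0, 0, 0, 1]]
  ]
}}

```text
clock: 9.7
eef_pos: [560.5, 50.8, 60.1]
tool_rot: [3.141, 0.0, 2.31]
force: [-0.6, -0.4, 6.4]
width: 0.2
gripper_force: 2.8
```

{"api": "step_arm", "payload": {
  "series": [
    [[0, 0, 0, 0, 0, 0.005, 1], [0, 0, 0, 0, 0, 0, 1], [0, 0, 0, 0, 0, 0, 1], [0, 0, 0, 0, 0, 0, 1]]
  ]
}}

```text
clock: 10.1
eef_pos: [560.6, 50.8, 60.0]
tool_rot: [3.141, 0.0, 2.309]
force: [-1.9, -0.1, 11.6]
width: 0.2
gripper_force: 5.7
```

Contact is at z = 60.0, as expected. Lids 3 to 5 get the same undulating glide, with a bottom level 1.2 mm higher in command for a light touch.

{"api": "step_arm", "payload": {
  "series": [
    [[0, 0, 0, 0, 0, -0.03, 1], [0, 0, 0, -0.03, 0.003, -0.031, 1], [0, 0, 0, -0.04, 0, 0, 1], [0, 0, 0, -0.03, 0, 0, 1], [0, 0, 0, -0.03, 0, 0, 1], [0, 0, 0, -0.03, 0, 0.01, 1], [0, 0, 0, -0.03, 0, 0.013, 1], [0, 0, 0, -0.03, 0, 0.013, 1], [0, 0, 0, -0.02, 0, 0.013, 1], [0, 0, 0, 0, 0, 0.004, 1], [0, 0, 0, 0, 0, 0, 1], [0, 0, 0, 0, 0, 0, 1]]
  ]
}}

```text
clock: 11.3
eef_pos: [585.0, 24.4, 60.1]
tool_rot: [3.141, 0.0, 2.309]
force: [-0.4, -1.1, 0.4]
width: 0.0
gripper_force: 0.4
```

Run:
```python
from h import *
q=np.load("q.npy")
s=ctrl.get_image("side");w=ctrl.get_image("side")
rel(world(q,[(3.5,-22,60)])[0],q[2]+np.pi)
```

```text
t 11.4 pos [585.   24.5  60.2] F [ 1.17 -1.41  0.83] turn/45 [0.    0.    0.004] shift/150 now-axes [-0.005 -0.001  0.001] final-axes [-0.005 -0.001  0.001]
```

{"api": "step_arm", "payload": {
  "series": [
    [[0, 0, 0, -0.005, 0, 0.004, 1], [0, 0, 0, 0, 0, 0, 1], [0, 0, 0, 0, 0, 0, 1]]
  ]
}}

```text
clock: 11.7
eef_pos: [585.0, 24.6, 60.0]
tool_rot: [-3.142, -0.001, 2.31]
force: [-1.4, 1.1, 5.8]
width: -0.0
gripper_force: 3.2
```

{"api": "step_arm", "payload": {
  "series": [
    [[0, 0, 0, 0, 0, -0.027, 1], [0, 0, 0, -0.03, 0, -0.027, 1], [0, 0, 0, -0.04, 0, 0, 1], [0, 0, 0, -0.03, 0, 0, 1], [0, 0, 0, -0.03, 0, 0, 1], [0, 0, 0, -0.03, 0, 0.01, 1], [0, 0, 0, -0.03, 0, 0.013, 1], [0, 0, 0, -0.03, 0, 0.013, 1], [0, 0, 0, -0.02, 0, 0.013, 1], [0, 0, 0, 0, 0, 0.004, 1], [0, 0, 0, 0, 0, 0, 1], [0, 0, 0, 0, 0, 0, 1]]
  ]
}}

```text
clock: 12.9
eef_pos: [609.8, -3.0, 60.1]
tool_rot: [3.142, 0.0, 2.309]
force: [-1.3, -0.9, 4.8]
width: -0.0
gripper_force: 2.7
```

Run:
```python
from h import *
q=np.load("q.npy")
s=ctrl.get_image("side");w=ctrl.get_image("side")
rel(world(q,[(39.5,-22,60)])[0],q[2]+np.pi)
```

```text
t 13.0 pos [609.8  -3.   60.1] F [-1.59 -0.32  4.98] turn/45 [0.    0.    0.004] shift/150 now-axes [ 0.002 -0.001  0.001] final-axes [ 0.002 -0.001  0.001]
```

{"api": "step_arm", "payload": {
  "series": [
    [[0, 0, 0, 0, 0, -0.027, 1], [0, 0, 0, -0.03, 0, -0.027, 1], [0, 0, 0, -0.04, 0, 0, 1], [0, 0, 0, -0.03, 0, 0, 1], [0, 0, 0, -0.03, 0, 0, 1], [0, 0, 0, -0.03, 0, 0.01, 1], [0, 0, 0, -0.03, 0, 0.013, 1], [0, 0, 0, -0.03, 0, 0.013, 1], [0, 0, 0, -0.02, 0, 0.013, 1], [0, 0, 0, 0, 0, 0.004, 1], [0, 0, 0, 0, 0, 0, 1], [0, 0, 0, 0, 0, 0, 1]]
  ]
}}

```text
clock: 14.2
eef_pos: [634.2, -29.8, 60.1]
tool_rot: [3.142, 0.001, 2.309]
force: [-0.8, -1.1, 5.0]
width: -0.0
gripper_force: 2.0
```

{"api": "step_arm", "payload": {
  "series": [
    [[0, 0, 0, 0, 0, -0.1, 1], [0, 0, 0, -0.2, 0, -0.2, 1], [0, 0, 0, -0.3, 0, -0.1, 1], [0, 0, 0, -0.3, 0, 0, 1], [0, 0, 0, 0, 0, 0, 1], [0, 0, 0, 0, 0, 0, 1]]
  ]
}}

```text
clock: 14.8
eef_pos: [714.6, -119.3, 119.9]
tool_rot: [-3.141, -0.0, 2.307]
force: [-0.2, 0.4, -0.5]
width: 0.3
gripper_force: 0.0
```

Run:
```python
from h import *
q=np.load("q.npy"); q0=np.load("q0.npy")
t=ctrl.get_image("top");s=ctrl.get_image("side")
a=t["img"][:,:,::-1];b=s["img"][:,:,::-1]
cv2.imwrite("pics/top2.png",a);cv2.imwrite("pics/side2.png",b)
f=lambda i,y,x:cv2.resize(i[y:y+90,x:x+120],(400,300),interpolation=2)
cv2.imwrite("pics/c6.png",np.hstack([f(a,165,255),f(b,200,250)]))
r=moved("pics/top1.png","pics/top2.png",q); np.save("q.npy",r)
rel(world(r,[(125,-22,150)])[0],r[2]+np.pi)
```

```text
ecc 0.8198 pose [599.1228  41.4214  -0.8254] moved in rack axes mm [-0.3  0. ] deg 0.55
t 14.95 pos [ 714.  -116.1  119.7] F [ 0.13 -0.13  0.29] turn/45 [ 0.    -0.003 -0.006] shift/150 now-axes [ 0.458  0.    -0.201] final-axes [ 0.458  0.003 -0.202]
```

View pics/c6.png

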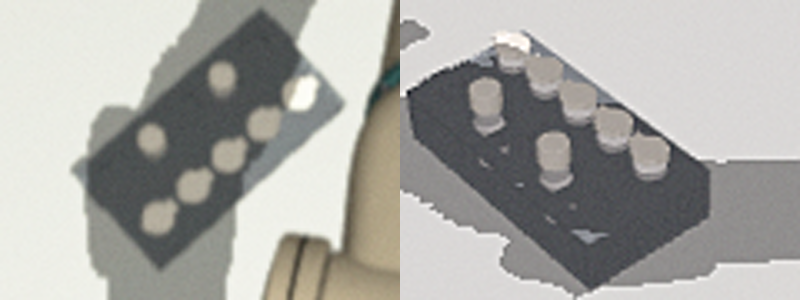

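All five lids are shut, and lids 2–5 moved the rack by less than 1 mm. To mend the earlier 15 mm slide, I'll nudge the rack back by pushing its +x end face low down with the closed fingertip, held at the original yaw.

Run:
```python
from h import *
q0=np.load("q0.npy"); np.save("q.npy",[599.3002,41.2213,-0.835])
for x,z in((150,110),(109,25)): rel(world(q0,[(x,-8,z)])[0],q0[2]+np.pi)
```

```text
t 14.95 pos [ 714.  -116.1  119.7] F [ 0.13 -0.13  0.29] turn/45 [ 0.    -0.003  0.066] shift/150 now-axes [0.395 0.033 0.065] final-axes [0.397 0.013 0.064]
t 14.95 pos [ 714.  -116.1  119.7] F [ 0.13 -0.13  0.29] turn/45 [ 0.    -0.003  0.066] shift/150 now-axes [0.667 0.047 0.632] final-axes [0.67  0.013 0.631]
```

{"api": "step_arm", "payload": {
  "series": [
    [[0, 0, 0.066, 0, 0, 0, 1], [0, 0, 0, 0.2, 0.013, 0.03, 1], [0, 0, 0, 0.197, 0, 0.034, 1], [0, 0, 0, 0, 0, 0.2, 1], [0, 0, 0, 0, 0, 0.2, 1], [0, 0, 0, 0, 0, 0.1, 1], [0, 0, 0, 0, 0, 0.067, 1], [0, 0, 0, 0, 0, 0, 1], [0, 0, 0, 0, 0, 0, 1], [0, 0, 0, 0, 0, 0, 1], [0, 0, 0, 0, 0, 0, 1]]
  ]
}}

```text
clock: 16.05
eef_pos: [679.4, -71.0, 26.4]
tool_rot: [3.14, 0.001, 2.257]
force: [-0.6, 0.3, 0.2]
width: 0.2
gripper_force: 0.0
```

Run:
```python
from h import *
q0=np.load("q0.npy")
rel(world(q0,[(109,-8,25)])[0],q0[2]+np.pi)
p=ctrl.get_image("side")["img"][:,:,::-1]
cv2.imwrite("pics/s7.png",cv2.resize(p[180:300,230:390],(600,450),interpolation=2))
```

```text
t 16.05 pos [679.4 -71.   26.4] F [-0.61  0.28  0.15] turn/45 [ 0.002  0.002 -0.002] shift/150 now-axes [ 0.291 -0.     0.009] final-axes [0.291 0.    0.009]
```

View pics/s7.png

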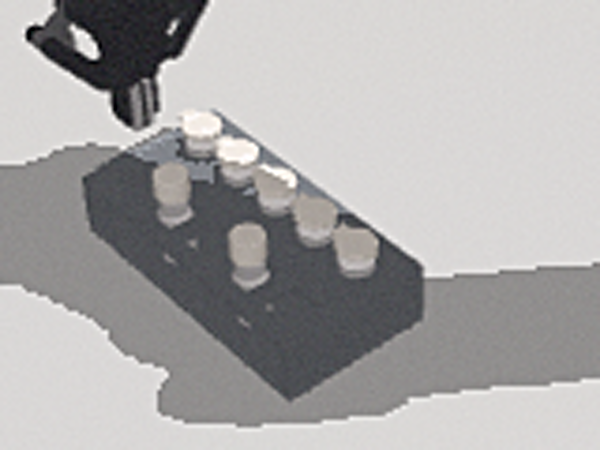

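The side view shows all five lids flat and the fingertip standing beyond the rack's +x end, in line with it.

{"api": "step_arm", "payload": {
  "series": [
    [[0, 0, 0, 0.06, 0, 0, 1], [0, 0, 0, 0.05, 0, 0, 1], [0, 0, 0, 0.03, 0, 0, 1], [0, 0, 0, 0.02, 0, 0, 1], [0, 0, 0, 0.02, 0, 0, 1], [0, 0, 0, 0.02, 0, 0, 1], [0, 0, 0, 0.02, 0, 0, 1], [0, 0, 0, 0.02, 0, 0, 1], [0, 0, 0, 0.02, 0, 0, 1], [0, 0, 0, 0, 0, 0, 1], [0, 0, 0, 0, 0, 0, 1]]
  ]
}}

```text
clock: 17.2
eef_pos: [655.4, -44.4, 25.3]
tool_rot: [3.142, 0.006, 2.256]
force: [3.6, -5.6, -3.3]
width: -0.1
gripper_force: 3.2
```

{"api": "step_arm", "payload": {
  "series": [
    [[0, 0, 0, 0.01, 0, 0, 1], [0, 0, 0, 0.01, 0, 0, 1], [0, 0, 0, 0.01, 0, 0, 1], [0, 0, 0, 0, 0, 0, 1], [0, 0, 0, 0, 0, 0, 1]]
  ]
}}

```text
clock: 17.7
eef_pos: [652.8, -41.3, 25.3]
tool_rot: [3.141, 0.007, 2.256]
force: [4.1, -7.0, -3.8]
width: 0.0
gripper_force: 3.6
```

```bash
cat >> h.py <<'E'
def poseside(P,C,q):  # fit from a set of caps seen in side
    pass
E
python3 - <<'E'
from h import *
q0=np.load("q0.npy"); c,s=np.cos(q0[2]),np.sin(q0[2])
st=ctrl.read_state(); d=st["eef_pos"][:2]-q0[:2]; print("tcp in q0 frame",c*d[0]+s*d[1],-s*d[0]+c*d[1],st["force"])
cv2.imwrite("pics/side3.png",ctrl.get_image("side")["img"][:,:,::-1])
# near (-x) end of rack, unobstructed in the side view: shift since side0 / side2
f=lambda n:cv2.Canny(cv2.imread(n,0),60,150)[225:315,285:365].astype(np.float32)
for n in("side1","side2","side3"): print(n,cv2.phaseCorrelate(cv2.GaussianBlur(f("pics/side0.png"),(5,5),0),cv2.GaussianBlur(f(f"pics/{n}.png"),(5,5),0)))
E
```

```text
tcp in q0 frame 112.9086697182232 -9.67921156766014 [ 4.13015657 -6.95147421 -3.79165791]
side1 ((0.43212075419896934, 0.8765831500635031), 0.16630181948343914)
side2 ((-0.816562126939516, 9.592535438964738), 0.05743539492289225)
side3 ((-1.1302985190250254, -0.46049246099708796), 0.36819662941826714)
```

{"api": "step_arm", "payload": {
  "series": [
    [[0, 0, 0, 0.01, 0, 0, 1], [0, 0, 0, 0.01, 0, 0, 1], [0, 0, 0, 0, 0, 0, 1], [0, 0, 0, 0, 0, 0, 1], [0, 0, 0, 0, 0, 0, 1]]
  ]
}}

```text
clock: 18.25
eef_pos: [651.0, -39.1, 25.4]
tool_rot: [3.141, 0.007, 2.255]
force: [3.8, -6.3, -3.5]
width: 0.2
gripper_force: 3.6
```

{"api": "step_arm", "payload": {
  "series": [
    [[0, 0, 0, -0.06, 0, 0, 1], [0, 0, 0, -0.15, 0, 0, 1], [0, 0, 0, -0.1, 0, -0.25, 1], [0, 0, 0, 0, 0, -0.3, 1], [0, 0, 0, -0.2, -0.2, -0.1, 1], [0, 0, 0, -0.2, -0.2, 0, 1], [0, 0, 0, 0, -0.3, 0, 1], [0, 0, 0, 0, -0.3, 0, 1], [0, 0, 0, 0, -0.3, 0, 1], [0, 0, 0, 0, -0.3, 0, 1], [0, 0, 0, 0, 0, 0, 1]]
  ]
}}

```text
clock: 19.35
eef_pos: [524.1, -275.9, 122.9]
tool_rot: [-3.136, -0.001, 2.247]
force: [-0.7, 0.2, 0.3]
width: -0.3
gripper_force: 0.0
```

Run:
```python
from h import *
q0=np.load("q0.npy"); s=ctrl.read_state(); print(s["eef_pos"],s["clock"],s["force"])
t=ctrl.get_image("top");b=ctrl.get_image("side")["img"][:,:,::-1];a=t["img"][:,:,::-1]
cv2.imwrite("pics/top4.png",a)
try: r=moved("pics/top0.png","pics/top4.png",q0); np.save("q.npy",r)
except Exception as e: print(e)
f=lambda i,y,x:cv2.resize(i[y:y+90,x:x+120],(400,300),interpolation=2)
cv2.imwrite("pics/c8.png",np.vstack([np.hstack([f(a,165,255),f(b,200,250)]),np.hstack([cv2.resize(a,(400,300)),cv2.resize(b,(400,300))])]))
```

```text
[ 524.13736562 -275.88653748  122.94354673] 19.35 [-0.676706    0.21096039  0.34812671]
ecc 0.9305 pose [589.9095  53.2312  -0.8538] moved in rack axes mm [-0.1  1.8] deg 1.64
```

View pics/c8.png

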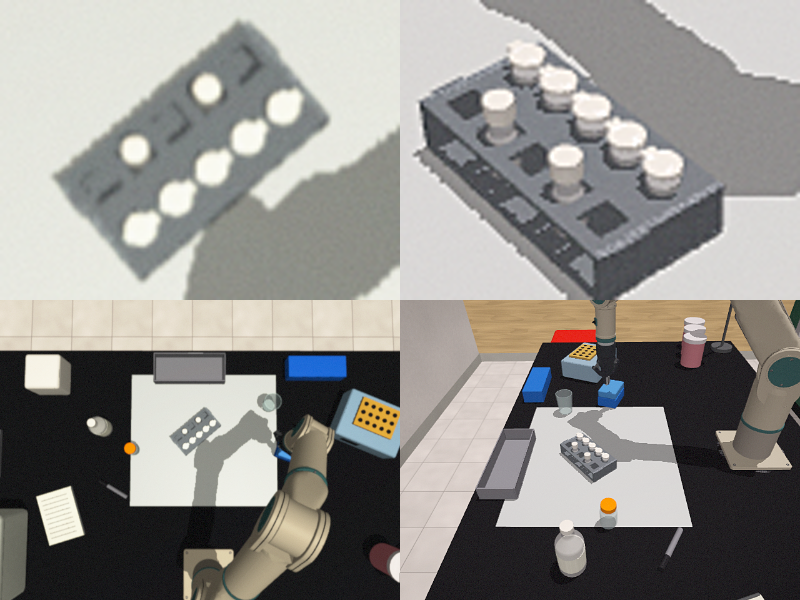

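The rack is back within about 2 mm and 1.6° of its start, all the lids look shut and the bystanders are in place. Lid 1 was only ever pressed near its hinge, so I'll press its tab lightly to be sure it's fully down.

Run:
```python
from h import *
q=np.load("q.npy"); rel(world(q,[(-68.5,-22,70)])[0],q[2]+np.pi); print(world(q,[(-68.5,-22,70)]))
```

```text
t 19.5 pos [ 531.7 -268.9  122.9] F [-0.03  1.35  0.28] turn/45 [ 0.002 -0.    -0.039] shift/150 now-axes [1.867 1.501 0.355] final-axes [1.821 1.557 0.352]
[[528.31254735  90.40737744  70.        ]]
```

{"api": "step_arm", "payload": {
  "series": [
    [[0, 0, -0.039, 0, 0, 0, 1], [0, 0, 0, 0.2, 0.17, 0, 1], [0, 0, 0, 0.2, 0.17, 0, 1], [0, 0, 0, 0.2, 0.17, 0, 1], [0, 0, 0, 0.2, 0.17, 0, 1], [0, 0, 0, 0.2, 0.17, 0, 1], [0, 0, 0, 0.2, 0.17, 0, 1], [0, 0, 0, 0.2, 0.17, 0, 1], [0, 0, 0, 0.2, 0.17, 0, 1], [0, 0, 0, 0.2, 0.17, 0, 1], [0, 0, 0, 0, 0, 0, 1], [0, 0, 0, 0, 0, 0, 1]]
  ]
}}

```text
clock: 20.7
eef_pos: [526.4, 87.6, 122.5]
tool_rot: [3.141, -0.0, 2.294]
force: [-0.1, -0.4, 0.0]
width: 0.2
gripper_force: 0.0
```

{"api": "step_arm", "payload": {
  "series": [
    [[0, 0, 0, 0, 0, 0.1, 1], [0, 0, 0, 0, 0, 0.1, 1], [0, 0, 0, 0, 0, 0, 1], [0, 0, 0, 0, 0, 0, 1], [0, 0, 0, 0, 0, 0, 1]]
  ]
}}

```text
clock: 21.2
eef_pos: [527.0, 84.3, 93.3]
tool_rot: [3.141, 0.001, 2.287]
force: [-1.4, -0.3, 0.1]
width: 0.1
gripper_force: 0.0
```

Run:
```python
from h import *
q=np.load("q.npy"); rel(world(q,[(-68.5,-22,60)])[0],q[2]+np.pi)
```

```text
t 21.2 pos [527.   84.3  93.3] F [-1.37 -0.28  0.11] turn/45 [ 0.001  0.001 -0.   ] shift/150 now-axes [0.025 0.033 0.222] final-axes [0.025 0.033 0.222]
```

{"api": "step_arm", "payload": {
  "series": [
    [[0, 0, 0, 0.025, 0.033, 0, 1], [0, 0, 0, 0, 0, 0.1, 1], [0, 0, 0, 0, 0, 0.07, 1], [0, 0, 0, 0, 0, 0.03, 1], [0, 0, 0, 0, 0, 0, 1], [0, 0, 0, 0, 0, 0, 1], [0, 0, 0, 0, 0, 0, 1], [0, 0, 0, 0, 0, 0, 1]]
  ]
}}

```text
clock: 22.0
eef_pos: [527.9, 91.0, 63.1]
tool_rot: [3.141, 0.0, 2.288]
force: [0.3, 0.1, -0.7]
width: -0.2
gripper_force: 0.0
```

{"api": "step_arm", "payload": {
  "series": [
    [[0, 0, 0, 0, 0, 0.01, 1], [0, 0, 0, 0, 0, 0.005, 1], [0, 0, 0, 0, 0, 0, 1], [0, 0, 0, 0, 0, 0, 1], [0, 0, 0, 0, 0, 0, 1]]
  ]
}}

```text
clock: 22.5
eef_pos: [527.7, 91.0, 60.4]
tool_rot: [3.142, -0.0, 2.288]
force: [1.0, -0.4, 0.5]
width: -0.2
gripper_force: 0.0
```

{"api": "step_arm", "payload": {
  "series": [
    [[0, 0, 0, 0, 0, 0.005, 1], [0, 0, 0, 0, 0, 0, 1], [0, 0, 0, 0, 0, 0, 1], [0, 0, 0, 0, 0, 0, 1]]
  ]
}}

```text
clock: 22.9
eef_pos: [527.8, 91.0, 60.1]
tool_rot: [3.141, 0.0, 2.288]
force: [-1.4, -0.1, 5.5]
width: 0.1
gripper_force: 2.8
```

Lid 1 meets its stop at 60.1 mm, level with the others. I'll lift straight off, check and hand in.

{"api": "step_arm", "payload": {
  "series": [
    [[0, 0, 0, 0, 0, -0.1, 1], [0, 0, 0, 0, 0, -0.25, 1], [0, 0, 0, 0.2, 0, -0.25, 1], [0, 0, 0, 0.25, 0, -0.1, 1], [0, 0, 0, 0.25, 0, 0, 1], [0, 0, 0, 0, 0, 0, 1], [0, 0, 0, 0, 0, 0, 1], [0, 0, 0, 0, 0, 0, 1], [0, 0, 0, 0, 0, 0, 1], [0, 0, 0, 0, 0, 0, 1]]
  ]
}}

```text
clock: 23.9
eef_pos: [459.2, 169.1, 164.4]
tool_rot: [-3.141, 0.0, 2.286]
force: [-0.5, -0.3, -0.4]
width: -0.0
gripper_force: 0.0
```

Run:
```python
from h import *
t=ctrl.get_image("top"); cv2.imwrite("pics/top5.png",t["img"][:,:,::-1])
try: moved("pics/top0.png","pics/top5.png",np.load("q0.npy"))
except Exception as e: print(e)
s=ctrl.read_state(); print(s["eef_pos"],s["force"],s["clock"])
print(ctrl.finish_job())
```

```text
ecc 0.9873 pose [589.9714  53.2908  -0.8536] moved in rack axes mm [-0.1  1.9] deg 1.65
[458.92329273 169.41618864 164.46686932] [ 0.47644537  0.75971392 -0.29642326] 24.0
the job is handed in; nothing more can be done
None
```

The job is handed in at 24 s with all five lids shut, 1 to 5, but my first pass over lid 1 snagged at about 20 N and slid the rack 15 mm; I pushed it back to within 2 mm and 1.7°, then pressed lid 1 again last (about 5 N) to check it was shut, and lid 2 briefly took about 12 N.

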